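Lock the blow-out handpiece into its oiling stand

ROBOT

A 6-joint arm with a two-finger parallel gripper is mounted at the origin on a cart in front of the work surface, level with it; the furniture and walls round the work are solid. World frame = base frame: x ahead of the robot, y to its left, z up, the work surface at z = 0. Lengths are in mm, angles in rad, forces in N, time in s.
With the tool pointing down it reaches from about 400 to 925 mm from the base axis. Payload 12.5 kg.
Tool frame: the origin (TCP) lies midway between the tips of the shut fingers; the grasp point (between the pads) lies 19 mm behind it; z points along the fingers, y is the direction in which the jaws open and shut (so a half turn about z gives the same grasp; the last joint's range is limited). The gripper opens to 95 mm and grips with 3 to 60 N. Pads are 20 mm wide; open, the fingers measure 119 mm over their backs; the gripper's body (75 mm by 180 mm) begins 59 mm behind the grasp point.
Start: joints at [1.189, 0.491, 1.559, -0, 1.092, -0.106], TCP at [170.18, 601.403, 214.661] pointing down, gripper open.
Joint ranges: [-3.1, 3.1], [-0.84, 2.19], [0.05, 2.79], [-1.13, 4.28], [0.06, 2.93], [-2.69, 2.69]. Speed limits (rad/s): [2.22, 2.22, 2.79, 3.14, 3.14, 3.14].

INTERFACE

Orientations are given as [roll, pitch, yaw] about the fixed x, y, z axes, in that order (R = Rz(yaw) Ry(pitch) Rx(roll)).
In Python, from cell import * gives the robot as it stands. The module is installed in compiled form; this text tells all that it offers.
- The arm moves only by the tool carry_out, never from a script. Its argument "moves" is a list of rows, each an object of numbers: "dx", "dy", "dz": the shift along the tool's x, y, z in m; "twist": the turn about the tool's z in degrees. A call has 1 to 5 rows; each row is the pose to reach, as a shift and turn from the pose commanded when the call began, along the tool's axes at that moment; what a row does not reach only later rows make up. A row lasts 1/10 s, in which the tool goes at most 50 mm and 8.59 degrees, less where a joint would pass 70% of its speed; a pose out of reach is approached as far as the arm can. A call with a gripper value outside its range is refused whole. "grip" is the finger opening in m, from 0 to 0.0951, set as the call begins (left out, the last holds). The fingers move at their own pace and stop on an object; the grip force is fixed at half the most. Time passes only in rows, so rows that repeat a pose let the fingers close. It gives the time, the measured TCP pose, the force and the opening at its end, in the units of the state.
- state(): the state, without advancing time (a new reading comes with each control period).
- read_camera(name): name is "scene" or "top"; returns (picture, depth): 480x640x3 uint8, red, green, blue; 480x640 float32, mm along the optical axis (not along the pixel's ray), 0 where there is no reading.
- camera_info(name): a dict with "mtx" (3x3 intrinsics, pixels), "R" (3x3) and "t" (3): a world point X has camera coordinates R X + t. Camera axes: x right, y down, z forward; pixel columns grow to the right and rows downward; lengths in mm; the calibration is good to about 2 mm. A picture is of the moment at which its call begins. camera_info takes no time and is no camera call.
- job_done(): hands the job in, once; it reports no verdict.
The state is a dict: "t": time; "joints": joint angles; "qvel": joint speeds; "tau": joint torques, N m; "eef_pos": TCP position; "tcp_rot": TCP orientation; "ft_force": force on the tool from outside, world axes, zero at the start; "moment": the same for the moment, N m; "opening": opening from 0.0 (shut) to 1.0 (fully open).
Only numpy, scipy, OpenCV 4.12 (cv2) and the standard library are available. Lean on these libraries where they do the work, as an engineer would, in place of code of your own. Each camera call takes 0.05 s, during which the arm holds its last target. There are 200 camera calls.

TASK

Get the loose blow-out handpiece ready for oiling, the one beside the blue drawers and not the one on the air hose at the back: lay it in the two saddles of the oiling stand, either way round and centred lengthwise, while the stand's sprung lever is still up. Then press the lever down by its paddle, under the hood, until the catch snaps over its tip and keeps it down across the handpiece by itself. Leave the oil bottle, the cup and the kidney dish where they stand.

Things in the scene. Friction and masses are not known exactly. Their poses are not given: they have to be found in the camera images.
- handpiece: Blow-out handpiece, a pen-like blue and white tool 222 mm long, 26 mm wide, 33 mm high over its clip (its solid, grippable part is 20 mm wide, 26 mm high), 0.28 kg, lying flat on the table left of the stand. Origin at mid-length on the underside; y runs along its length, x across, z up. Grip it across x near the middle.
- stand: Oiling stand fixed to the table: aluminium base plate with its top 12 mm above the table, from x -65 to +100 and y -115 to +90 mm in its own frame. Origin on the table below the middle of the cradle; +x points away from the robot at yaw 0. The lever stands on its right, in the plane y = -85 mm.
- cradle (a point): Middle of the cradle on the saddle floors, 35 mm above the table, axes as the stand's. The handpiece, lying along y, is home with its origin here. Two white saddles, 14 mm wide along y, stand at y = -60 and +60 mm; their open channel is 36 mm wide, flares outward, with walls 17 mm high. Between the saddles it is free down to the base plate, 23 mm below.
- hood_edge (a point): Middle of the front edge of the steel hood, 193 mm above the table, at x = +43, y = -85 mm in the stand's frame; the hood is 54 mm wide, 4 mm thick and runs back to a post of that width at x = +90 to +95 mm, which carries the catch. A tool pressing the lowered paddle (at about x = +54) must pass in front of this edge, leaning back towards the robot by 30 to 45 degrees.
- lever_hinge (a point): Hinge axis of the lever, parallel to the stand's y, at x = -50, y = -85, z = 78 mm in the stand's frame; axes as the stand's.
- paddle (a point): Centre of the press face of the lever's black paddle (44 mm wide, 34 mm along the arm), 104 mm out from the hinge, 9 mm off the arm's centre line. Site x points out along the arm (which ends at 128 mm), z out of the press face. With the lever up the face looks at the robot; down, it looks up.
- lever (a joint): Lever angle in rad: 0 = up (held by its spring, 80 degrees above level), 1.396 = level, 1.436 = hard stop. It swings away from the robot and down. The catch snaps over its tip at about 1.38; let go then, it stays at about 1.37. Pressing takes about 5 N at the paddle, up to about 10 N at the catch.
- oil_bottle: White oil bottle with a red spout, 40 mm across, 112 mm high; origin at the centre of its underside. A bystander.
- cup: White plastic cup, 49 mm across, 43 mm high; origin at the centre of its underside. A bystander.
- kidney_dish: White kidney dish 56 x 148 mm, 33 mm high, long along its y; origin at the centre of its underside. A bystander.

How it is judged:
By the outcome, as a careful person would: the job done as asked, in the order asked, and still so for the second after the job is handed in, with the robot touching nothing.
It also fails if it takes over 54 s, if anything falls off the work surface, if the arm or the gripper's body presses on something with over 40 N, if the wrist force passes 120 N, or if a joint passes its speed limit or range.

## Working session

There is one attempt and no reset: what is moved stays moved. The work goes in short steps, Python scripts to look and compute and a tool call to move; the robot and the scene stay as the last step left them, time stands still between calls to the robot, and variables do not carry over. Pictures are saved under pics/ and viewed, about 8 in all and at most 12, crops included, and the job is handed in when it is done.

Besides the shell and the picture viewer there is one more tool, called after "Call:" as a command line: name --argument value ..., lists and objects as JSON in quotes. carry_out: Moves the arm, as the interface text tells. Its arguments: {"type":"object","properties":{"moves":{"type":"array","items":{"type":"object","properties":{"dx":{"type":"number"},"dy":{"type":"number"},"dz":{"type":"number"},"twist":{"type":"number"}}}},"grip":{"type":"number"}},"required":["moves"]}

```bash
mkdir -p pics; cat > h.py <<'E'
from cell import *
import numpy as np, cv2
def snap(n,f):
    p,d=read_camera(n); cv2.imwrite(f'pics/{f}.png',p[:,:,::-1]); np.savez(f'{f}.npz',p=p,d=d); return p,d
def cloud(n,d):
    c=camera_info(n); K=np.array(c['mtx']);R=np.array(c['R']);t=np.array(c['t'])
    v,u=np.mgrid[:480,:640]; P=np.stack([(u-K[0,2])/K[0,0]*d,(v-K[1,2])/K[1,1]*d,d],-1)
    return (P-t)@R   # world
E
python3 - <<'E'
from h import *
print(state())
for n in('scene','top'):
    snap(n,n+'0'); print(n,camera_info(n))
E
```

```text
{'t': 0.0, 'joints': array([ 1.18937602e+00,  4.91583722e-01,  1.55941536e+00, -3.76369118e-05,
        1.09169163e+00, -1.05598442e-01]), 'qvel': array([ 0.00011423,  0.00073158,  0.00168238, -0.00115987, -0.00167363,
       -0.00110146]), 'tau': array([ 1.30853492e-03, -6.12632632e+01, -2.58175671e+01,  6.92857127e-02,
        4.81304002e-02, -7.29677413e-05]), 'eef_pos': array([170.112767  , 601.16967931, 214.05847419]), 'tcp_rot': array([-3.14049720e+00, -8.25433310e-05,  2.86578811e+00]), 'ft_force': array([ 0.45618018, -0.68786542,  0.05771729]), 'moment': array([-0.00095135,  0.00108849,  0.03186864]), 'opening': 1.003712538030244}
scene {'mtx': array([[526.04138125,   0.        , 321.12294531],
       [  0.        , 526.04138125, 236.37241932],
       [  0.        ,   0.        ,   1.        ]]), 'R': array([[ 0.82719597, -0.56180787, -0.01089704],
       [-0.39362966, -0.56551603, -0.72473948],
       [ 0.40100189,  0.60379097, -0.68893682]]), 't': array([-469.72604782,  286.53314274,  754.50263795])}
top {'mtx': array([[491.38473138,   0.        , 318.25310515],
       [  0.        , 491.38473138, 237.79292397],
       [  0.        ,   0.        ,   1.        ]]), 'R': array([[-0.02491238, -0.99966989, -0.00628362],
       [-0.99344246,  0.02545781, -0.11146293],
       [ 0.11158611,  0.00346561, -0.99374873]]), 't': array([ -3.79115263, 556.84046024, 933.65356158])}
```

View pics/top0.png

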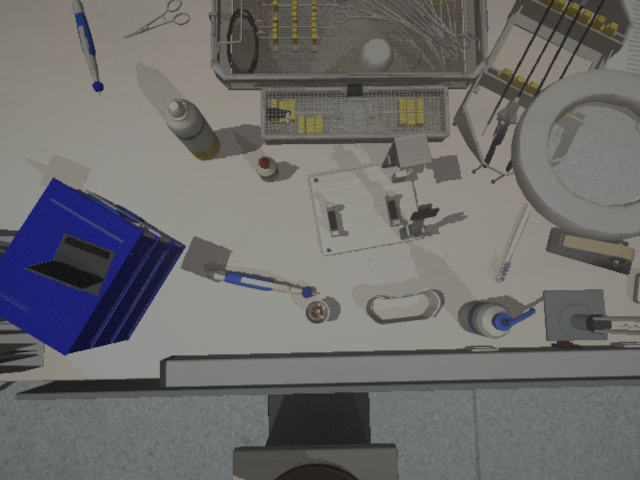

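View pics/scene0.png

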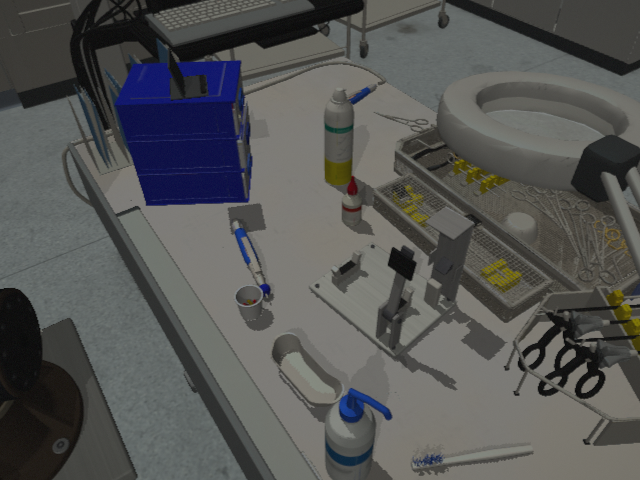

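The top view shows the loose handpiece from about (212,272) to (314,294), with the cup at (318,311) close to its tip. The stand plate corners are near (309,176), (323,254) and (424,238), the saddles at (334,219) and (393,208), the lever at (424,214) and the hood at (410,153). The drawers are on the left and the hosed handpiece is at (88,45).

```bash
python3 - <<'E'
from h import *
z=np.load('top0.npz');W=cloud('top',z['d']);s=np.load('scene0.npz');S=cloud('scene',s['d'])
def reg(C,lo,hi):return np.all((C>lo)&(C<hi),-1)
print('table z top',np.median(W[300:330,200:280,2]),'scene',np.median(S[250:280,190:220,2]))
# handpiece
for n,C,b in(('top',W,(205,262,325,300)),('scene',S,(225,210,275,305))):
    m=np.zeros((480,640),bool);m[b[1]:b[3],b[0]:b[2]]=1
    m&=(C[...,2]>9)&(C[...,2]<45)
    if n=='top': pass
    P=C[m]; k,l,st,ce=cv2.connectedComponentsWithStats(m.astype(np.uint8))
    for i in range(1,k):
        if st[i,4]<30: continue
        Q=C[l==i]; r=cv2.minAreaRect(Q[:,:2].astype(np.float32)); print(n,st[i],Q.mean(0).round(1),Q.min(0).round(),Q.max(0).round(),r)
# stand plate
for n,C,p in(('top',W,z['p']),('scene',S,s['p'])):
    m=reg(C,[350,-250,-5],[750,120,300]); 
    mp=m&(C[...,2]>8)&(C[...,2]<16)
    k,l,st,ce=cv2.connectedComponentsWithStats(mp.astype(np.uint8)); i=1+np.argmax(st[1:,4]);Q=C[l==i]
    print(n,'plate',st[i],np.median(Q[:,2]),cv2.minAreaRect(Q[:,:2].astype(np.float32)))
cv2.imwrite('pics/c1.png',cv2.resize(z['p'][130:310,200:470,::-1],None,fx=2.9,fy=2.9,interpolation=cv2.INTER_CUBIC))
for uv in((334,219),(393,208),(430,214),(424,209),(412,230),(410,145),(405,165)):print(uv,W[uv[1],uv[0]].round())
E
```

```text
table z top -0.6269560875166034 scene -0.21751134329559788
top [ 207  268  111   30 1133] [473.5 103.5  22.6] [442. -13.  10.] [504. 204.  36.] ((471.5954895019531, 95.23479461669922), (221.1045684814453, 25.50172996520996), 77.24081420898438)
scene [ 232  218   39   87 1385] [451.2  60.   25.2] [389. -35.   9.] [500. 204.  45.] ((463.9498291015625, 81.13716125488281), (251.0913543701172, 61.42619323730469), 64.79939270019531)
top plate [ 310  164  114   92 6666] 11.435304216119036 ((619.668701171875, -115.18772888183594), (164.91392517089844, 204.87454223632812), 8.715618133544922)
scene plate [ 309  242  148  116 5950] 11.86613805794599 ((619.1236572265625, -114.86615753173828), (166.91319274902344, 206.24278259277344), 8.637649536132812)
(334, 219) [593. -50.  35.]
(393, 208) [ 611. -166.   36.]
(430, 214) [ 575. -205.  182.]
(424, 209) [ 581. -193.  194.]
(412, 230) [ 560. -192.   88.]
(410, 145) [ 690. -175.  194.]
(405, 165) [ 655. -165.  196.]
```

View pics/c1.png

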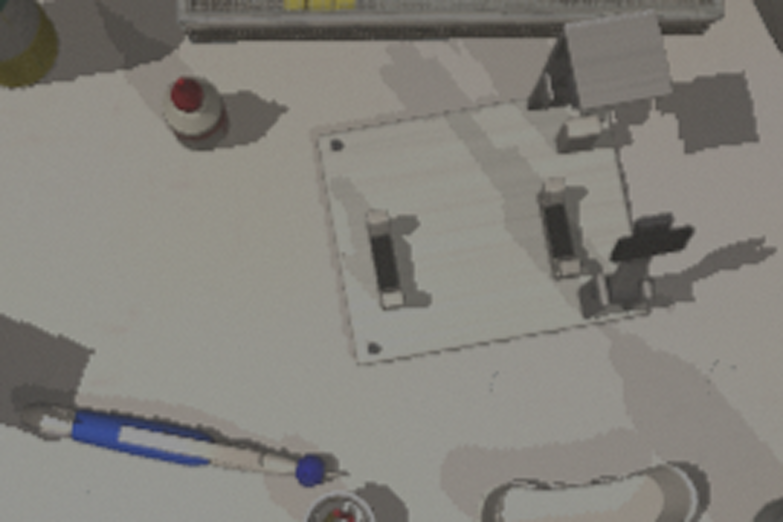

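```bash
cat >> h.py <<'E'
from scipy.spatial.transform import Rotation as Ro
def goto(x,y,z,jaw=None):
    "print tool-frame move to world TCP x,y,z (mm), jaw line angle deg"
    s=state();R=Ro.from_euler('xyz',s['tcp_rot']).as_matrix()
    d=R.T@(np.array([x,y,z])-s['eef_pos']); tw=0
    if jaw is not None:
        a=np.degrees(np.arctan2(R[1,1],R[0,1])); tw=-((jaw-a+90)%180-90)
    print('d(m)',(d/1000).round(4),'twist',round(tw,1),'pos',s['eef_pos'].round(1),'j',s['joints'].round(2),'t',s['t'])
    return tw
E
python3 - <<'E'
from h import *
W=cloud('top',np.load('top0.npz')['d']);p=np.load('top0.npz')['p'].astype(int)
b=(p[...,2]>100)&(p[...,0]<60)&(W[...,1]>180)&(W[...,0]<700);Q=W[b];print('drawers',Q.min(0).round(),Q.max(0).round())
# handpiece solid width along length
m=np.zeros((480,640),bool);m[262:300,205:325]=1;m&=(W[...,2]>6)&(W[...,2]<45);Q=W[m]
a=np.radians(77.24);c=np.array([471.6,95.2]);e=np.array([np.cos(a),np.sin(a)]);n=np.array([e[1],-e[0]])
s=(Q[:,:2]-c)@e;w=(Q[:,:2]-c)@n
for k in range(-110,111,20):
    i=abs(s-k)<8
    if i.any():print(k,w[i].min().round(1),w[i].max().round(1),Q[i,2].max().round(1))
goto(300,450,330);goto(471.6,95.2,330,-12.8);goto(471.6,95.2,5,-12.8)
E
```

```text
drawers [366. 253.  -1.] [636. 599. 250.]
-110 -10.5 1.7 43.6
-90 -10.6 11.7 26.4
-70 -6.1 7.0 21.6
-50 -8.0 8.9 30.7
-30 -9.2 9.3 35.2
-10 -12.8 12.7 36.3
10 -12.8 12.7 35.2
30 -12.8 12.3 33.3
50 -12.1 11.5 27.3
70 -11.3 11.1 26.5
90 -11.0 9.9 25.5
110 -9.0 7.2 24.2
d(m) [-0.1662 -0.1102 -0.1158] twist 0 pos [170.1 601.2 214.1] j [ 1.19  0.49  1.56  0.    1.09 -0.11] t 0.1
d(m) [-0.4279 -0.4049 -0.1155] twist 87.0 pos [170.1 601.2 214.1] j [ 1.19  0.49  1.56  0.    1.09 -0.11] t 0.1
d(m) [-0.4279 -0.4045  0.2095] twist 87.0 pos [170.1 601.2 214.1] j [ 1.19  0.49  1.56  0.    1.09 -0.11] t 0.1
```

Call:
carry_out --moves '[{"dz": -0.04}, {"dz": -0.08}, {"dz": -0.116}, {"dx": -0.0327, "dy": -0.0309, "dz": -0.116}, {"dx": -0.0654, "dy": -0.0619, "dz": -0.116}]' --grip 0.095

```text
schema error: expected keys dx, dy, dz, twist
```

Call:
carry_out --moves '[{"dx": -0.0327, "dy": -0.0309}, {"dx": -0.0654, "dy": -0.0618}, {"dx": -0.0981, "dy": -0.0927}, {"dx": -0.1308, "dy": -0.1236}, {"dx": -0.1635, "dy": -0.1545}]'

```text
schema error: expected keys dx, dy, dz, twist
```

Call:
carry_out --moves '[{"dx": -0.0327, "dy": -0.0309}, {"dx": -0.0654, "dy": -0.0618}, {"dx": -0.0981, "dy": -0.0927}, {"dx": -0.1308, "dy": -0.1236}, {"dx": -0.1635, "dy": -0.1545}]'

```text
schema error: expected keys dx, dy, dz, twist
```

Call:
carry_out --moves '[{"dx": -0.0355, "dy": -0.034}, {"dx": -0.0355, "dy": -0.034, "twist": 8.5}, {"dx": -0.0355, "dy": -0.034, "twist": 17}, {"dx": -0.0355, "dy": -0.034, "twist": 25.5}, {"dx": -0.0355, "dy": -0.034, "twist": 34}]'

```text
schema error: expected keys dx, dy, dz, twist
```

Call:
carry_out --moves '[{"twist": 8.5}, {"twist": 17}, {"twist": 25.5}, {"twist": 34}, {"twist": 42.5}]'

```text
schema error: expected keys dx, dy, dz, twist
```

Call:
carry_out --moves '[{"twist": 8}, {"twist": 10.5}, {"twist": 10.5}]'

```text
schema error: expected keys dx, dy, dz, twist
```

```bash
python3 -c "
from h import *
goto(471.6,95.2,5,-12.8)"
```

```text
d(m) [-0.4279 -0.4045  0.2095] twist 87.0 pos [170.1 601.2 214.1] j [ 1.19  0.49  1.56  0.    1.09 -0.11] t 0.1
```

All four keys are required in every row.

Call:
carry_out --moves '[{"dx": 0, "dy": 0, "dz": -0.04, "twist": 0}, {"dx": 0, "dy": 0, "dz": -0.08, "twist": 0}, {"dx": 0, "dy": 0, "dz": -0.116, "twist": 0}, {"dx": -0.0327, "dy": -0.0309, "dz": -0.116, "twist": 0}, {"dx": -0.0654, "dy": -0.0618, "dz": -0.116, "twist": 0}]' --grip 0.095

```text
t: 0.6
eef_pos: [216.2, 523.6, 330.9]
tcp_rot: [3.141, 0.0, 2.868]
ft_force: [1.1, -0.1, -0.8]
opening: 0.997
```

Call:
carry_out --moves '[{"dx": -0.0327, "dy": -0.0309, "dz": 0, "twist": 0}, {"dx": -0.0654, "dy": -0.0618, "dz": 0, "twist": 0}, {"dx": -0.0981, "dy": -0.0927, "dz": 0, "twist": 0}, {"dx": -0.1308, "dy": -0.1236, "dz": 0, "twist": 0}, {"dx": -0.1635, "dy": -0.1545, "dz": 0, "twist": 0}]'

```text
t: 1.1
eef_pos: [332.0, 329.2, 330.5]
tcp_rot: [-3.142, -0.0, 2.866]
ft_force: [0.8, 0.3, 1.0]
opening: 0.997
```

Call:
carry_out --moves '[{"dx": -0.0327, "dy": -0.0309, "dz": 0, "twist": 0}, {"dx": -0.0654, "dy": -0.0618, "dz": 0, "twist": 0}, {"dx": -0.0981, "dy": -0.0927, "dz": 0, "twist": 0}, {"dx": -0.1308, "dy": -0.1236, "dz": 0, "twist": 0}, {"dx": -0.1635, "dy": -0.1545, "dz": 0, "twist": 0}]'

```text
t: 1.6
eef_pos: [447.3, 136.0, 330.6]
tcp_rot: [3.141, -0.0, 2.866]
ft_force: [-0.6, 1.8, -0.1]
opening: 0.998
```

Call:
carry_out --moves '[{"dx": -0.0355, "dy": -0.034, "dz": 0, "twist": 0}, {"dx": -0.0355, "dy": -0.034, "dz": 0, "twist": 8.5}, {"dx": -0.0355, "dy": -0.034, "dz": 0, "twist": 17}, {"dx": -0.0355, "dy": -0.034, "dz": 0, "twist": 25.5}, {"dx": -0.0355, "dy": -0.034, "dz": 0, "twist": 34}]'

```text
t: 2.1
eef_pos: [471.6, 95.1, 330.3]
tcp_rot: [-3.141, -0.0, 2.266]
ft_force: [-0.3, -0.6, 0.1]
opening: 1.001
```

Call:
carry_out --moves '[{"dx": 0, "dy": 0, "dz": 0, "twist": 8.5}, {"dx": 0, "dy": 0, "dz": 0, "twist": 17}, {"dx": 0, "dy": 0, "dz": 0, "twist": 25.5}, {"dx": 0, "dy": 0, "dz": 0, "twist": 34}, {"dx": 0, "dy": 0, "dz": 0, "twist": 42.5}]'

```text
t: 2.6
eef_pos: [471.5, 95.4, 330.4]
tcp_rot: [-3.141, -0.0, 1.524]
ft_force: [0.7, -0.5, 0.7]
opening: 1.0
```

Call:
carry_out --moves '[{"dx": 0, "dy": 0, "dz": 0, "twist": 8}, {"dx": 0, "dy": 0, "dz": 0, "twist": 10.5}, {"dx": 0, "dy": 0, "dz": 0, "twist": 10.5}]'

```text
t: 2.9
eef_pos: [471.5, 95.3, 330.4]
tcp_rot: [-3.141, 0.0, 1.347]
ft_force: [0.2, -0.9, -0.5]
opening: 1.004
```

```bash
python3 -c "
from h import *
goto(471.6,95.2,5,-12.8)"
```

```text
d(m) [-1.000e-04  2.000e-04  3.254e-01] twist -0.0 pos [471.5  95.3 330.4] j [0.06 0.17 1.72 0.   1.25 0.29] t 2.9
```

Call:
carry_out --moves '[{"dx": 0, "dy": 0, "dz": 0.045, "twist": 0}, {"dx": 0, "dy": 0, "dz": 0.09, "twist": 0}, {"dx": 0, "dy": 0, "dz": 0.135, "twist": 0}, {"dx": 0, "dy": 0, "dz": 0.18, "twist": 0}, {"dx": 0, "dy": 0, "dz": 0.225, "twist": 0}]'

```text
t: 3.4
eef_pos: [471.5, 95.4, 104.1]
tcp_rot: [3.141, -0.0, 1.349]
ft_force: [0.9, -0.3, 0.8]
opening: 1.0
```

Call:
carry_out --moves '[{"dx": 0, "dy": 0, "dz": 0.04, "twist": 0}, {"dx": 0, "dy": 0, "dz": 0.065, "twist": 0}, {"dx": 0, "dy": 0, "dz": 0.085, "twist": 0}, {"dx": 0, "dy": 0, "dz": 0.1, "twist": 0}, {"dx": 0, "dy": 0, "dz": 0.1, "twist": 0}]'

```text
t: 3.9
eef_pos: [470.8, 95.3, 4.0]
tcp_rot: [-3.138, 0.001, 1.349]
ft_force: [0.6, 0.6, 0.9]
opening: 1.003
```

Call:
carry_out --moves '[{"dx": 0, "dy": 0, "dz": 0, "twist": 0}, {"dx": 0, "dy": 0, "dz": 0, "twist": 0}, {"dx": 0, "dy": 0, "dz": 0, "twist": 0}, {"dx": 0, "dy": 0, "dz": 0, "twist": 0}, {"dx": 0, "dy": 0, "dz": 0, "twist": 0}]' --grip 0

```text
t: 4.4
eef_pos: [471.8, 95.4, 6.0]
tcp_rot: [3.141, -0.0, 1.347]
ft_force: [0.7, -0.2, 0.7]
opening: 0.632
```

Call:
carry_out --moves '[{"dx": 0, "dy": 0, "dz": 0, "twist": 0}, {"dx": 0, "dy": 0, "dz": 0, "twist": 0}, {"dx": 0, "dy": 0, "dz": 0, "twist": 0}, {"dx": 0, "dy": 0, "dz": 0, "twist": 0}, {"dx": 0, "dy": 0, "dz": 0, "twist": 0}]'

```text
t: 4.9
eef_pos: [471.7, 95.4, 5.6]
tcp_rot: [-3.142, -0.0, 1.347]
ft_force: [-1.3, 0.7, 0.4]
opening: 0.213
```

Call:
carry_out --moves '[{"dx": 0, "dy": 0, "dz": 0, "twist": 0}, {"dx": 0, "dy": 0, "dz": -0.015, "twist": 0}, {"dx": 0, "dy": 0, "dz": -0.045, "twist": 0}, {"dx": 0, "dy": 0, "dz": -0.085, "twist": 0}, {"dx": 0, "dy": 0, "dz": -0.125, "twist": 0}]' --grip 0

```text
t: 5.4
eef_pos: [471.1, 95.3, 131.6]
tcp_rot: [-3.14, 0.0, 1.347]
ft_force: [1.2, -0.2, -4.7]
opening: 0.208
```

Call:
carry_out --moves '[{"dx": 0, "dy": 0, "dz": -0.045, "twist": 0}, {"dx": 0, "dy": 0, "dz": -0.09, "twist": 0}, {"dx": 0, "dy": 0, "dz": -0.125, "twist": 0}, {"dx": 0, "dy": 0, "dz": -0.135, "twist": 0}, {"dx": 0, "dy": 0, "dz": -0.135, "twist": 0}]'

```text
t: 5.9
eef_pos: [471.7, 95.4, 265.9]
tcp_rot: [3.14, -0.0, 1.347]
ft_force: [0.3, 0.6, -3.7]
opening: 0.206
```

```bash
python3 -c "
from h import *
print(state()['opening'])
goto(600.2,-105.3,265.6,8.7)"
```

```text
0.20561745045529464
d(m) [-0.1672  0.1698  0.0005] twist -21.5 pos [471.7  95.4 265.9] j [0.06 0.23 1.83 0.   1.08 0.29] t 5.9
```

Call:
carry_out --moves '[{"dx": -0.017, "dy": 0.017, "dz": 0, "twist": 0}, {"dx": -0.041, "dy": 0.042, "dz": 0, "twist": 0}, {"dx": -0.066, "dy": 0.067, "dz": 0, "twist": 0}, {"dx": -0.091, "dy": 0.092, "dz": 0, "twist": 0}, {"dx": -0.115, "dy": 0.117, "dz": 0, "twist": 0}]'

```text
t: 6.4
eef_pos: [560.1, -43.9, 262.5]
tcp_rot: [-3.137, 0.0, 1.347]
ft_force: [1.0, 1.3, -2.9]
opening: 0.204
```

Call:
carry_out --moves '[{"dx": -0.024, "dy": 0.025, "dz": 0, "twist": -5}, {"dx": -0.042, "dy": 0.043, "dz": 0, "twist": -11}, {"dx": -0.0522, "dy": 0.0528, "dz": 0, "twist": -17}, {"dx": -0.0522, "dy": 0.0528, "dz": 0, "twist": -21.5}, {"dx": -0.0522, "dy": 0.0528, "dz": 0, "twist": -21.5}]'

```text
t: 6.9
eef_pos: [599.6, -105.6, 262.2]
tcp_rot: [-3.137, -0.002, 1.723]
ft_force: [-0.1, -0.8, -3.2]
opening: 0.211
```

```bash
python3 -c "
from h import *
goto(600.2,-105.3,41,8.7)
p,d=snap('top','top1');q,e=snap('scene','scene1')
cv2.imwrite('pics/both1.png',np.hstack([cv2.resize(p[80:340,200:500],(400,347)),cv2.resize(q[130:430,200:546],(400,347))])[:,:,::-1])"
```

```text
d(m) [-0.0003  0.0016  0.2212] twist 0.0 pos [ 599.6 -105.6  262.2] j [-0.28  0.43  1.54  0.    1.18 -0.43] t 6.9
```

View pics/both1.png

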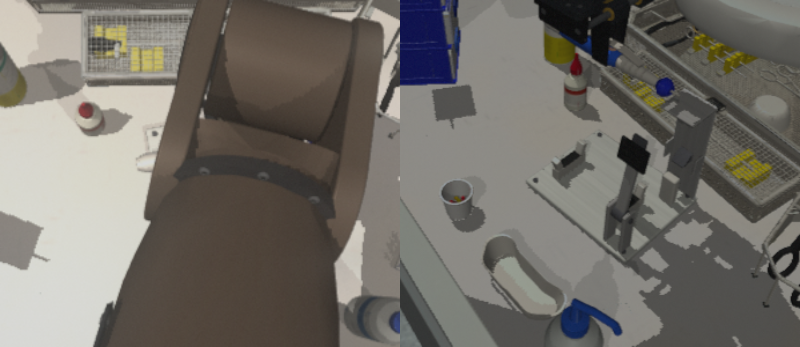

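The top view is blocked by the arm. The right half, from the scene camera, shows the handpiece held across the gripper over the stand with its blue ball tip at about (665,87), and the lever still up.

```bash
python3 -c "
from h import *
C=cloud('scene',np.load('scene1.npz')['d'])
a=np.radians(8.7);R=np.array([[np.cos(a),-np.sin(a)],[np.sin(a),np.cos(a)]])
L=C.copy();L[...,:2]=(C[...,:2]-[600.2,-105.3])@R
m=(abs(L[...,0])<30)&(abs(L[...,1])<140)&(L[...,2]>235)&(L[...,2]<300)
Q=L[m]
for k in range(-130,131,20):
    i=abs(Q[:,1]-k)<10
    if i.any():print(k,i.sum(),Q[i].min(0).round(1),Q[i].max(0).round(1))
print(Q[:,1].min(),Q[:,1].max(),state()['eef_pos'])
"
```

```text
-110 20 [  -3.1 -109.7  268.2] [   0.5 -100.   273.1]
-90 226 [-13.9 -99.2 263. ] [  7.5 -80.2 282.3]
-70 143 [-10.1 -79.6 264.9] [  3.9 -60.1 278.8]
-50 228 [-10.8 -59.9 262.9] [  6.3 -40.2 287.9]
-30 245 [-11.5 -39.9 263.9] [  5.5 -20.  291.9]
-10 462 [-21.  -20.  261.3] [ 1.89e+01 -1.00e-01  3.00e+02]
10 166 [-20.8   0.  262.9] [ 11.1  19.9 299.9]
30 94 [-14.8  20.  260.3] [  3.7  38.5 288. ]
50 34 [-14.6  40.3 263.9] [-10.1  59.6 272.8]
70 27 [-13.3  60.1 261.9] [ -7.1  79.3 271.7]
90 26 [-12.3  80.  263.1] [ -8.3  99.6 271.8]
110 2 [-10.9 101.6 266.9] [ -8.2 106.7 268.9]
-109.73334162582327 106.72902640637196 [ 599.69195257 -105.05018602  263.51775769]
```

Call:
carry_out --moves '[{"dx": 0, "dy": 0.0015, "dz": 0.0, "twist": 0}, {"dx": 0, "dy": 0.0015, "dz": 0.03, "twist": 0}, {"dx": 0, "dy": 0.0015, "dz": 0.07, "twist": 0}, {"dx": 0, "dy": 0.0015, "dz": 0.11, "twist": 0}, {"dx": 0, "dy": 0.0015, "dz": 0.15, "twist": 0}]'

```text
t: 7.5
eef_pos: [601.6, -104.6, 114.3]
tcp_rot: [3.141, 0.0, 1.722]
ft_force: [0.8, 0.2, -3.4]
opening: 0.207
```

Call:
carry_out --moves '[{"dx": 0, "dy": 0, "dz": 0.025, "twist": 0}, {"dx": 0, "dy": 0, "dz": 0.04, "twist": 0}, {"dx": 0, "dy": 0, "dz": 0.05, "twist": 0}, {"dx": 0, "dy": 0, "dz": 0.05, "twist": 0}, {"dx": 0, "dy": 0, "dz": 0.05, "twist": 0}]'

```text
t: 8.0
eef_pos: [602.1, -105.0, 66.2]
tcp_rot: [3.141, 0.0, 1.722]
ft_force: [-0.1, 0.9, -3.5]
opening: 0.209
```

```bash
python3 -c "
from h import *
goto(600.2,-105.3,41,8.7);print(state()['ft_force'])"
```

```text
d(m) [ 0.     -0.0019  0.0252] twist -0.0 pos [ 602.1 -105.    66.2] j [-0.28  0.65  1.73  0.    0.76 -0.43] t 8.0
[-0.09418377  0.89756698 -3.53218277]
```

Call:
carry_out --moves '[{"dx": 0, "dy": -0.001, "dz": 0.008, "twist": 0}, {"dx": 0, "dy": -0.001, "dz": 0.015, "twist": 0}, {"dx": 0, "dy": -0.001, "dz": 0.02, "twist": 0}, {"dx": 0, "dy": -0.001, "dz": 0.0245, "twist": 0}, {"dx": 0, "dy": -0.001, "dz": 0.0245, "twist": 0}]'

```text
t: 8.5
eef_pos: [600.7, -105.2, 40.8]
tcp_rot: [-3.141, -0.0, 1.723]
ft_force: [-0.3, -0.6, -3.0]
opening: 0.206
```

Call:
carry_out --moves '[{"dx": 0, "dy": 0, "dz": 0.001, "twist": 0}, {"dx": 0, "dy": 0, "dz": 0.001, "twist": 0}]'

```text
t: 8.7
eef_pos: [600.8, -105.2, 40.5]
tcp_rot: [3.141, 0.0, 1.723]
ft_force: [-1.7, 0.3, 2.4]
opening: 0.208
```

Call:
carry_out --moves '[{"dx": 0, "dy": 0, "dz": 0, "twist": 0}, {"dx": 0, "dy": 0, "dz": 0, "twist": 0}, {"dx": 0, "dy": 0, "dz": 0, "twist": 0}, {"dx": 0, "dy": 0, "dz": 0, "twist": 0}, {"dx": 0, "dy": 0, "dz": 0, "twist": 0}]' --grip 0.06

```text
t: 9.2
eef_pos: [600.8, -105.2, 40.1]
tcp_rot: [3.141, -0.0, 1.723]
ft_force: [-0.5, -0.6, -0.1]
opening: 0.57
```

Call:
carry_out --moves '[{"dx": 0, "dy": 0, "dz": -0.01, "twist": 0}, {"dx": 0, "dy": 0, "dz": -0.03, "twist": 0}, {"dx": 0, "dy": 0, "dz": -0.065, "twist": 0}, {"dx": 0, "dy": 0, "dz": -0.105, "twist": 0}, {"dx": 0, "dy": 0, "dz": -0.145, "twist": 0}]'

```text
t: 9.7
eef_pos: [600.4, -105.1, 187.3]
tcp_rot: [3.142, -0.0, 1.723]
ft_force: [-0.2, -0.6, 0.0]
opening: 0.628
```

Call:
carry_out --moves '[{"dx": 0, "dy": 0, "dz": -0.045, "twist": 0}, {"dx": 0, "dy": 0, "dz": -0.09, "twist": 0}, {"dx": 0, "dy": 0, "dz": -0.135, "twist": 0}, {"dx": 0, "dy": 0, "dz": -0.18, "twist": 0}, {"dx": 0, "dy": 0, "dz": -0.225, "twist": 0}]' --grip 0

```text
t: 10.2
eef_pos: [599.9, -105.0, 413.1]
tcp_rot: [3.141, 0.0, 1.723]
ft_force: [1.4, -1.0, -0.3]
opening: 0.266
```

```bash
python3 -c "
from h import *
goto(600.2,-105.3,41,8.7);print(state()['ft_force'])
q,e=snap('scene','scene2')
C=cloud('scene',e)
a=np.radians(8.7);R=np.array([[np.cos(a),-np.sin(a)],[np.sin(a),np.cos(a)]])
L=C.copy();L[...,:2]=(C[...,:2]-[600.2,-105.3])@R
m=(abs(L[...,0])<22)&(abs(L[...,1])<140)&(L[...,2]>40)&(L[...,2]<80)
Q=L[m]
for k in range(-130,131,20):
    i=abs(Q[:,1]-k)<10
    if i.any():print(k,i.sum(),Q[i].min(0).round(1),Q[i].max(0).round(1))
cv2.imwrite('pics/s2.png',cv2.resize(q[180:380,260:500,::-1],None,fx=3,fy=3,interpolation=cv2.INTER_CUBIC))"
```

```text
d(m) [-2.000e-04 -1.000e-04  3.721e-01] twist -0.0 pos [ 599.9 -105.   413.1] j [-0.28  0.34  1.28  0.    1.52 -0.43] t 10.2
[ 1.41919275 -1.00121882 -0.33613429]
-110 13 [  -1.9 -110.6   47.2] [   2.4 -100.9   51.7]
-90 148 [-11.7 -99.5  41.9] [  8.8 -80.6  60.6]
-70 83 [ -6.9 -79.7  40.2] [ 21.9 -60.2  56.2]
-50 58 [-10.  -59.4  40.3] [ 22.  -40.1  68. ]
-30 168 [-10.5 -39.9  42.1] [  7.4 -20.   70.6]
-10 186 [-12.8 -19.9  40.1] [ 7.4 -0.3 70.8]
10 169 [-13.1   0.1  41.3] [ 6.1 19.9 68.9]
30 146 [-12.8  20.1  42.4] [ 6.3 39.6 67.3]
50 142 [-21.8  40.2  40.3] [22. 60. 63.]
70 123 [-11.9  60.1  40.7] [22.  79.6 60.4]
90 116 [-10.7  80.   43. ] [ 8.2 99.6 60.9]
110 33 [-10.  100.2  46.8] [  6.2 111.7  58.8]
```

View pics/s2.png

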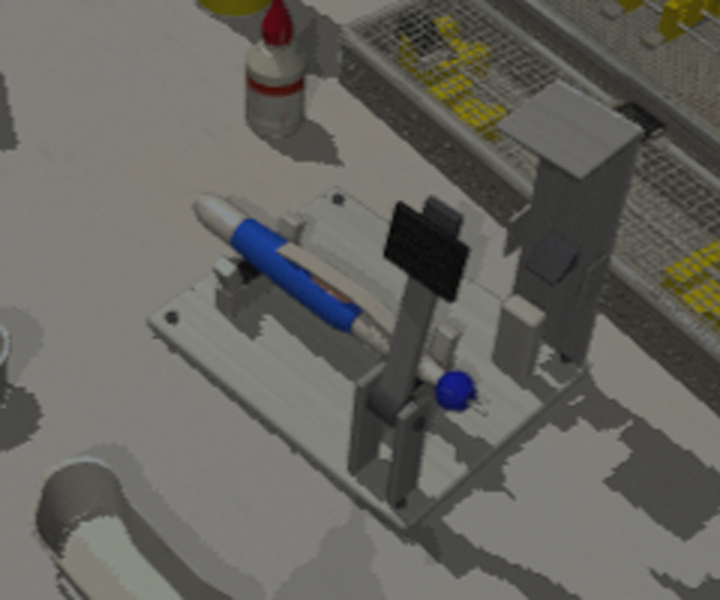

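The handpiece lies in both saddles, centred to within about 1 mm, and the lever is up (paddle at crop (428,250), hood at (570,130)). The moves give no direct tilt. I'll test how the controller behaves at its reach limit, along the stand's x direction in free space.

Call:
carry_out --moves '[{"dx": 0.032, "dy": 0.028, "dz": 0, "twist": 0}, {"dx": 0.065, "dy": 0.056, "dz": 0, "twist": 0}, {"dx": 0.098, "dy": 0.084, "dz": 0, "twist": 0}, {"dx": 0.13, "dy": 0.112, "dz": 0, "twist": 0}, {"dx": 0.162, "dy": 0.139, "dz": 0, "twist": 0}]'

```text
t: 10.75
eef_pos: [713.9, 77.5, 410.7]
tcp_rot: [3.141, -0.0, 1.723]
ft_force: [0.7, -0.1, -0.2]
opening: 0.004
```

Call:
carry_out --moves '[{"dx": 0.033, "dy": 0.028, "dz": 0, "twist": 0}, {"dx": 0.066, "dy": 0.056, "dz": 0, "twist": 0}, {"dx": 0.098, "dy": 0.084, "dz": 0, "twist": 0}, {"dx": 0.098, "dy": 0.104, "dz": 0, "twist": 0}, {"dx": 0.098, "dy": 0.134, "dz": 0, "twist": 0}]'

```text
t: 11.25
eef_pos: [829.0, 194.5, 411.6]
tcp_rot: [3.141, -0.0, 1.725]
ft_force: [0.7, -0.4, 0.2]
opening: 0.002
```

```bash
python3 -c "
from h import *
goto(600.2,-105.3,41,8.7);print(state()['ft_force'],state()['tcp_rot'])"
```

```text
d(m) [-0.2613 -0.2723  0.3704] twist 0.1 pos [829.  194.5 411.6] j [ 0.15  0.88  0.32  0.    1.95 -0.  ] t 11.25
[ 0.73948525 -0.38605524  0.15322803] [ 3.14087941e+00 -9.43793487e-05  1.72457705e+00]
```

Call:
carry_out --moves '[{"dx": 0, "dy": 0.02, "dz": 0, "twist": 0}, {"dx": 0, "dy": 0.04, "dz": 0, "twist": 0}, {"dx": 0, "dy": 0.06, "dz": 0, "twist": 0}, {"dx": 0, "dy": 0.08, "dz": 0, "twist": 0}, {"dx": 0, "dy": 0.1, "dz": 0, "twist": 0}]'

```text
t: 11.75
eef_pos: [875.0, 196.1, 385.5]
tcp_rot: [3.106, -0.002, 1.723]
ft_force: [0.3, -0.3, 0.0]
opening: 0.006
```

```bash
python3 -c "
from h import *
goto(600.2,-105.3,41,8.7);print(state()['ft_force'],state()['tcp_rot'])"
```

```text
d(m) [-0.2572 -0.3293  0.3324] twist -0.0 pos [875.  196.1 385.5] j [ 0.15  1.03  0.05  0.    2.03 -0.  ] t 11.75
[ 0.26463434 -0.30243245  0.00718914] [ 3.10599815e+00 -2.25037569e-03  1.72260540e+00]
```

Call:
carry_out --moves '[{"dx": 0, "dy": 0.05, "dz": 0, "twist": 0}, {"dx": 0, "dy": 0.1, "dz": 0, "twist": 0}, {"dx": 0, "dy": 0.15, "dz": 0, "twist": 0}, {"dx": 0, "dy": 0.2, "dz": 0, "twist": 0}, {"dx": 0, "dy": 0.25, "dz": 0, "twist": 0}]'

```text
t: 12.25
eef_pos: [910.5, 194.0, 331.2]
tcp_rot: [3.077, -0.004, 1.723]
ft_force: [-0.3, -0.6, 0.5]
opening: 0.004
```

```bash
python3 -c "
from h import *
goto(600.2,-105.3,41,8.7);print(state()['ft_force'],state()['tcp_rot'])"
```

```text
d(m) [-0.2501 -0.37    0.2658] twist -0.0 pos [910.5 194.  331.2] j [ 0.14  1.09  0.05  0.01  1.94 -0.01] t 12.25
[-0.27937328 -0.56751025  0.47122755] [ 3.07695107 -0.00413751  1.72276191]
```

Call:
carry_out --moves '[{"dx": 0, "dy": -0.04, "dz": -0.02, "twist": 0}, {"dx": 0, "dy": -0.08, "dz": -0.04, "twist": 0}, {"dx": 0, "dy": -0.12, "dz": -0.06, "twist": 0}, {"dx": 0, "dy": -0.12, "dz": -0.06, "twist": 0}]'

```text
t: 12.65
eef_pos: [786.0, 174.9, 384.7]
tcp_rot: [3.076, -0.004, 1.723]
ft_force: [1.1, -0.7, 1.2]
opening: 0.004
```

```bash
python3 -c "
from h import *
goto(600.2,-105.3,41,8.7);print(state()['ft_force'],state()['tcp_rot'])"
```

```text
d(m) [-0.2502 -0.248   0.3272] twist -0.0 pos [786.  174.9 384.7] j [ 0.14  0.69  0.77  0.01  1.62 -0.02] t 12.65
[ 1.13699639 -0.71767879  1.15725597] [ 3.07635759 -0.00409559  1.72280428]
```

Tilt gained at the reach limit persists, so it can be built up step by step in free air. I'll repeat with one-row calls.

Call:
carry_out --moves '[{"dx": 0, "dy": 0.04, "dz": 0, "twist": 0}, {"dx": 0, "dy": 0.08, "dz": 0, "twist": 0}, {"dx": 0, "dy": 0.12, "dz": 0, "twist": 0}]'

```text
t: 12.95
eef_pos: [878.5, 188.4, 389.1]
tcp_rot: [3.068, -0.005, 1.723]
ft_force: [0.4, 0.4, 0.3]
opening: 0.004
```

Call:
carry_out --moves '[{"dx": 0, "dy": 0.05, "dz": -0.01, "twist": 0}]'

```text
t: 13.05
eef_pos: [894.6, 189.0, 381.4]
tcp_rot: [3.051, -0.006, 1.723]
ft_force: [20.7, 3.4, 18.8]
opening: 0.004
```

Call:
carry_out --moves '[{"dx": 0, "dy": 0.05, "dz": -0.01, "twist": 0}]'

```text
t: 13.15
eef_pos: [906.0, 188.5, 369.4]
tcp_rot: [3.032, -0.008, 1.723]
ft_force: [0.8, 0.2, -2.0]
opening: 0.005
```

Call:
carry_out --moves '[{"dx": 0, "dy": 0.05, "dz": -0.02, "twist": 0}]'

```text
t: 13.25
eef_pos: [912.9, 187.4, 378.8]
tcp_rot: [2.994, -0.009, 1.723]
ft_force: [0.4, -0.2, -0.4]
opening: 0.003
```

Call:
carry_out --moves '[{"dx": 0, "dy": 0.05, "dz": -0.02, "twist": 0}]'

```text
t: 13.35
eef_pos: [918.1, 186.2, 390.0]
tcp_rot: [2.958, -0.01, 1.724]
ft_force: [-0.5, 0.3, 0.1]
opening: 0.006
```

Call:
carry_out --moves '[{"dx": 0, "dy": 0.04, "dz": -0.03, "twist": 0}]'

```text
t: 13.45
eef_pos: [917.1, 184.1, 407.0]
tcp_rot: [2.932, -0.012, 1.724]
ft_force: [0.7, -0.8, -0.5]
opening: 0.005
```

Call:
carry_out --moves '[{"dx": 0, "dy": 0.04, "dz": -0.03, "twist": 0}]'

```text
t: 13.55
eef_pos: [915.0, 181.8, 427.6]
tcp_rot: [2.902, -0.013, 1.724]
ft_force: [-0.9, -1.0, 0.5]
opening: 0.003
```

```bash
python3 -c "
from h import *
goto(600.2,-105.3,41,8.7);print(state()['ft_force'],state()['tcp_rot'])"
```

```text
d(m) [-0.2406 -0.4359  0.2883] twist -0.1 pos [915.  181.8 427.6] j [ 0.12  0.99  0.05  0.02  1.87 -0.02] t 13.55
[-0.86830885 -1.04584303  0.50270478] [ 2.90185322 -0.01272205  1.72402417]
```

Call:
carry_out --moves '[{"dx": 0, "dy": 0.05, "dz": -0.01, "twist": 0}]'

```text
t: 13.65
eef_pos: [922.9, 181.4, 431.6]
tcp_rot: [2.869, -0.014, 1.724]
ft_force: [-1.3, 0.2, -0.0]
opening: 0.004
```

Call:
carry_out --moves '[{"dx": 0, "dy": 0.05, "dz": -0.01, "twist": 0}]'

```text
t: 13.75
eef_pos: [932.3, 181.1, 430.1]
tcp_rot: [2.842, -0.015, 1.725]
ft_force: [-0.1, 0.1, -0.2]
opening: 0.008
```

Call:
carry_out --moves '[{"dx": 0, "dy": 0.05, "dz": -0.01, "twist": 0}]'

```text
t: 13.85
eef_pos: [940.5, 180.7, 430.6]
tcp_rot: [2.815, -0.016, 1.725]
ft_force: [-0.2, 0.8, 0.4]
opening: 0.004
```

Call:
carry_out --moves '[{"dx": 0, "dy": 0.05, "dz": -0.01, "twist": 0}]'

```text
t: 13.95
eef_pos: [947.9, 180.1, 433.3]
tcp_rot: [2.786, -0.017, 1.725]
ft_force: [-0.3, 0.6, -0.6]
opening: 0.005
```

Call:
carry_out --moves '[{"dx": 0, "dy": 0.05, "dz": 0, "twist": 0}]'

```text
t: 14.05
eef_pos: [958.5, 180.5, 431.6]
tcp_rot: [2.756, -0.018, 1.726]
ft_force: [0.2, 0.1, -0.8]
opening: 0.005
```

Call:
carry_out --moves '[{"dx": 0, "dy": 0.05, "dz": 0, "twist": 0}]'

```text
t: 14.15
eef_pos: [968.9, 180.7, 428.6]
tcp_rot: [2.728, -0.019, 1.726]
ft_force: [-0.0, -0.1, -0.6]
opening: 0.006
```

```bash
python3 -c "
from h import *
goto(600.2,-105.3,41,8.7);print(state()['ft_force'],state()['tcp_rot'])"
```

```text
d(m) [-0.2329 -0.5281  0.1866] twist -0.3 pos [968.9 180.7 428.6] j [ 0.11  1.    0.05  0.04  1.68 -0.03] t 14.15
[-0.01595993 -0.08757189 -0.56235695] [ 2.72778523 -0.0191163   1.72605436]
```

Call:
carry_out --moves '[{"dx": 0, "dy": 0.05, "dz": -0.02, "twist": 0}]'

```text
t: 14.25
eef_pos: [969.7, 179.1, 440.1]
tcp_rot: [2.705, -0.02, 1.726]
ft_force: [-0.1, -0.7, -0.4]
opening: 0.004
```

Call:
carry_out --moves '[{"dx": 0, "dy": 0.05, "dz": -0.02, "twist": 0}]'

```text
t: 14.35
eef_pos: [968.6, 177.5, 461.0]
tcp_rot: [2.672, -0.021, 1.727]
ft_force: [-0.8, 0.6, 1.1]
opening: 0.003
```

Call:
carry_out --moves '[{"dx": 0, "dy": 0.05, "dz": -0.02, "twist": 0}]'

```text
t: 14.45
eef_pos: [967.3, 175.8, 479.9]
tcp_rot: [2.641, -0.021, 1.727]
ft_force: [0.0, -0.2, -0.1]
opening: 0.002
```

Call:
carry_out --moves '[{"dx": 0, "dy": 0.05, "dz": -0.02, "twist": 0}]'

```text
t: 14.55
eef_pos: [965.8, 174.0, 497.5]
tcp_rot: [2.612, -0.022, 1.728]
ft_force: [-0.6, -0.5, 0.7]
opening: 0.01
```

Call:
carry_out --moves '[{"dx": 0, "dy": 0.05, "dz": -0.02, "twist": 0}]'

```text
t: 14.65
eef_pos: [963.8, 172.3, 514.7]
tcp_rot: [2.585, -0.023, 1.728]
ft_force: [-0.5, 0.3, -0.4]
opening: 0.002
```

Call:
carry_out --moves '[{"dx": 0, "dy": 0.05, "dz": -0.02, "twist": 0}]'

```text
t: 14.75
eef_pos: [961.3, 170.5, 532.2]
tcp_rot: [2.557, -0.023, 1.728]
ft_force: [-0.1, 0.5, 0.5]
opening: 0.005
```

Call:
carry_out --moves '[{"dx": 0, "dy": 0.05, "dz": -0.02, "twist": 0}]'

```text
t: 14.85
eef_pos: [958.2, 168.5, 550.2]
tcp_rot: [2.53, -0.024, 1.729]
ft_force: [-0.2, 0.4, 0.0]
opening: 0.006
```

Call:
carry_out --moves '[{"dx": 0, "dy": 0.05, "dz": -0.02, "twist": 0}]'

```text
t: 14.95
eef_pos: [954.4, 166.6, 568.7]
tcp_rot: [2.502, -0.024, 1.729]
ft_force: [0.6, -0.4, -0.3]
opening: 0.006
```

```bash
python3 -c "
from h import *
goto(600.2,-105.3,41,8.7);print(state()['ft_force'],state()['tcp_rot'])
print(Ro.from_euler('xyz',state()['tcp_rot']).as_matrix().round(3))"
```

```text
d(m) [-0.2255 -0.6267  0.185 ] twist -0.7 pos [954.4 166.6 568.7] j [ 0.09  0.87  0.05  0.06  1.58 -0.04] t 14.95
[ 0.55425404 -0.44413047 -0.26232175] [ 2.50244142 -0.02444681  1.72912973]
[[-0.158  0.795  0.586]
 [ 0.987  0.112  0.113]
 [ 0.024  0.596 -0.802]]
```

Tilt is now about 36.6° in the stand's x direction. Next I turn the jaws horizontal, and check clearance to the soap bottle and lamp.

Call:
carry_out --moves '[{"dx": 0, "dy": -0.04, "dz": 0, "twist": 8}, {"dx": 0, "dy": -0.08, "dz": 0, "twist": 16}, {"dx": 0, "dy": -0.12, "dz": 0, "twist": 24}, {"dx": 0, "dy": -0.16, "dz": 0, "twist": 32}, {"dx": 0, "dy": -0.2, "dz": 0, "twist": 40}]'

```text
t: 15.45
eef_pos: [836.3, 149.9, 479.6]
tcp_rot: [2.573, -0.31, 1.317]
ft_force: [1.3, 1.3, 0.8]
opening: 0.003
```

Call:
carry_out --moves '[{"dx": 0, "dy": 0, "dz": 0, "twist": 8}, {"dx": 0, "dy": 0, "dz": 0, "twist": 16}, {"dx": 0, "dy": 0, "dz": 0, "twist": 24}, {"dx": 0, "dy": 0, "dz": 0, "twist": 32}, {"dx": 0, "dy": 0, "dz": 0, "twist": 40}]'

```text
t: 15.95
eef_pos: [837.8, 150.1, 480.3]
tcp_rot: [2.902, -0.598, 0.6]
ft_force: [0.5, -0.6, -0.4]
opening: 0.007
```

Call:
carry_out --moves '[{"dx": 0, "dy": 0, "dz": 0, "twist": 8}, {"dx": 0, "dy": 0, "dz": 0, "twist": 9}, {"dx": 0, "dy": 0, "dz": 0, "twist": 9}]'

```text
t: 16.25
eef_pos: [837.9, 150.1, 479.9]
tcp_rot: [3.005, -0.625, 0.422]
ft_force: [0.2, 0.8, -0.0]
opening: 0.006
```

```bash
cat >> h.py <<'E'
def lgo(x,z,y=-85):
    a=np.radians(8.7);c,s=np.cos(a),np.sin(a)
    goto(600.2+c*x-s*y,-105.3+s*x+c*y,z)
E
python3 -c "
from h import *
print(Ro.from_euler('xyz',state()['tcp_rot']).as_matrix().round(3))
lgo(-90,300);lgo(-90,200)
W=cloud('top',np.load('top0.npz')['d'])
for n,b in(('soap',(455,295,540,340)),('lamp',(515,70,640,240))):
    Q=W[b[1]:b[3],b[0]:b[2]].reshape(-1,3);Q=Q[Q[:,2]>60];print(n,np.percentile(Q,[1,99],axis=0).round())
"
```

```text
[[ 0.74   0.333  0.585]
 [ 0.332 -0.936  0.114]
 [ 0.585  0.11  -0.803]]
d(m) [-0.4547  0.2061 -0.0791] twist 0 pos [837.9 150.1 479.9] j [0.08 0.48 1.02 0.08 1.   1.25] t 16.25
d(m) [-0.5132  0.1951  0.0012] twist 0 pos [837.9 150.1 479.9] j [0.08 0.48 1.02 0.08 1.   1.25] t 16.25
soap [[ 367. -359.   63.]
 [ 426. -289.  199.]]
lamp [[ 499. -431.   91.]
 [ 833. -236.  496.]]
```

```bash
python3 -c "
from h import *
for n in('top','scene'):
    C=cloud(n,np.load(n+'0.npz')['d']);Q=C.reshape(-1,3);Q=Q[(Q[:,2]>215)&(Q[:,2]<700)&(Q[:,0]>350)&(Q[:,0]<900)&(Q[:,1]<-100)&(Q[:,1]>-480)]
    print(n,len(Q))
    for y in range(-480,-100,40):
        i=Q[(Q[:,1]>=y)&(Q[:,1]<y+40)]
        if len(i)>3:print(y,len(i),np.percentile(i,[1,99],axis=0).round().tolist())
"
```

```text
top 18225
-400 825 [[560.0, -373.0, 466.0], [677.0, -360.0, 483.0]]
-360 6119 [[499.0, -359.0, 464.0], [682.0, -320.0, 496.0]]
-320 6123 [[500.0, -320.0, 462.0], [679.0, -280.0, 494.0]]
-280 4598 [[515.0, -280.0, 461.0], [663.0, -240.0, 490.0]]
-240 560 [[563.0, -240.0, 454.0], [619.0, -235.0, 480.0]]
scene 21349
-480 1067 [[487.0, -479.0, 481.0], [537.0, -440.0, 498.0]]
-440 3521 [[515.0, -439.0, 473.0], [595.0, -401.0, 513.0]]
-400 4596 [[504.0, -399.0, 468.0], [660.0, -360.0, 498.0]]
-360 5302 [[497.0, -360.0, 465.0], [674.0, -320.0, 497.0]]
-320 4252 [[498.0, -320.0, 463.0], [671.0, -280.0, 495.0]]
-280 2600 [[513.0, -280.0, 464.0], [653.0, -244.0, 490.0]]
-240 11 [[575.0, -240.0, 478.0], [604.0, -236.0, 480.0]]
```

Call:
carry_out --moves '[{"dx": 0, "dy": 0, "dz": 0, "twist": 6}, {"dx": 0, "dy": 0, "dz": 0, "twist": 10.6}, {"dx": 0, "dy": 0, "dz": 0, "twist": 10.6}]'

```text
t: 16.55
eef_pos: [837.9, 150.2, 479.5]
tcp_rot: [3.142, -0.638, 0.192]
ft_force: [-0.1, 0.5, -0.2]
opening: 0.003
```

```bash
python3 -c "
from h import *
print(Ro.from_euler('xyz',state()['tcp_rot']).as_matrix().round(3))
lgo(-110,320,20);lgo(-110,300);lgo(-95,200)
"
```

```text
[[ 0.789  0.191  0.584]
 [ 0.153 -0.982  0.114]
 [ 0.595  0.    -0.804]]
d(m) [-0.4093  0.181  -0.1047] twist 0 pos [837.9 150.2 479.5] j [0.08 0.48 1.02 0.08 1.   1.44] t 16.55
d(m) [-0.4246  0.2859 -0.0912] twist 0 pos [837.9 150.2 479.5] j [0.08 0.48 1.02 0.08 1.   1.44] t 16.55
d(m) [-0.4721  0.2865 -0.0019] twist 0 pos [837.9 150.2 479.5] j [0.08 0.48 1.02 0.08 1.   1.44] t 16.55
```

Call:
carry_out --moves '[{"dx": -0.041, "dy": 0.018, "dz": -0.0105, "twist": 0}, {"dx": -0.082, "dy": 0.036, "dz": -0.021, "twist": 0}, {"dx": -0.123, "dy": 0.054, "dz": -0.0315, "twist": 0}, {"dx": -0.164, "dy": 0.072, "dz": -0.042, "twist": 0}, {"dx": -0.205, "dy": 0.09, "dz": -0.0525, "twist": 0}]'

```text
t: 17.05
eef_pos: [660.9, 24.1, 399.2]
tcp_rot: [3.139, -0.638, 0.196]
ft_force: [0.3, -0.8, 0.2]
opening: 0.003
```

Call:
carry_out --moves '[{"dx": -0.041, "dy": 0.018, "dz": -0.0105, "twist": 0}, {"dx": -0.082, "dy": 0.036, "dz": -0.021, "twist": 0}, {"dx": -0.123, "dy": 0.054, "dz": -0.0315, "twist": 0}, {"dx": -0.164, "dy": 0.072, "dz": -0.042, "twist": 0}, {"dx": -0.205, "dy": 0.09, "dz": -0.0525, "twist": 0}]'

```text
t: 17.55
eef_pos: [485.7, -101.1, 319.5]
tcp_rot: [3.138, -0.639, 0.197]
ft_force: [0.2, -0.7, -0.5]
opening: 0.003
```

```bash
python3 -c "
from h import *
print(Ro.from_euler('xyz',state()['tcp_rot']).as_matrix().round(3))
lgo(-100,300);lgo(-95,200);lgo(-75,172)
"
```

```text
[[ 0.787  0.194  0.585]
 [ 0.157 -0.981  0.113]
 [ 0.596  0.003 -0.803]]
d(m) [-0.0055  0.1069  0.0206] twist 0 pos [ 485.7 -101.1  319.5] j [-0.57  0.02  2.08  0.72  0.68  0.32] t 17.55
d(m) [-0.0611  0.1068  0.1039] twist 0 pos [ 485.7 -101.1  319.5] j [-0.57  0.02  2.08  0.72  0.68  0.32] t 17.55
d(m) [-0.0617  0.1076  0.1383] twist 0 pos [ 485.7 -101.1  319.5] j [-0.57  0.02  2.08  0.72  0.68  0.32] t 17.55
```

Call:
carry_out --moves '[{"dx": -0.002, "dy": 0.036, "dz": 0.007, "twist": 0}, {"dx": -0.004, "dy": 0.072, "dz": 0.014, "twist": 0}, {"dx": -0.0055, "dy": 0.107, "dz": 0.02, "twist": 0}, {"dx": -0.024, "dy": 0.107, "dz": 0.048, "twist": 0}, {"dx": -0.043, "dy": 0.107, "dz": 0.076, "twist": 0}]'

```text
t: 18.05
eef_pos: [518.0, -205.0, 232.3]
tcp_rot: [3.136, -0.638, 0.196]
ft_force: [-0.2, 0.5, -0.8]
opening: 0.005
```

Call:
carry_out --moves '[{"dx": -0.019, "dy": 0, "dz": 0.028, "twist": 0}, {"dx": -0.019, "dy": 0, "dz": 0.05, "twist": 0}, {"dx": -0.019, "dy": 0, "dz": 0.062, "twist": 0}, {"dx": -0.019, "dy": 0, "dz": 0.062, "twist": 0}]'

```text
t: 18.45
eef_pos: [539.3, -199.1, 170.4]
tcp_rot: [3.142, -0.636, 0.194]
ft_force: [-0.7, 0.4, 0.5]
opening: 0.005
```

```bash
python3 -c "
from h import *
print(Ro.from_euler('xyz',state()['tcp_rot']).as_matrix().round(3),state()['ft_force'])
for p in((-50,170),(-24.8,164.6),(-1.9,152.9),(23.3,143.6),(47,126),(52.9,110),(56,93),(56,90)):lgo(*p)
q,e=snap('scene','scene3')
cv2.imwrite('pics/s3.png',cv2.resize(q[160:400,230:510,::-1],None,fx=2.5,fy=2.5,interpolation=cv2.INTER_CUBIC))"
```

```text
[[ 0.789  0.193  0.583]
 [ 0.155 -0.981  0.115]
 [ 0.594  0.    -0.804]] [-0.69927127  0.3828751   0.45288114]
d(m) [0.0193 0.0025 0.0148] twist 0 pos [ 539.3 -199.1  170.4] j [-0.69  0.39  2.09  1.17  0.52 -0.32] t 18.45
d(m) [0.0364 0.0036 0.0341] twist 0 pos [ 539.3 -199.1  170.4] j [-0.69  0.39  2.09  1.17  0.52 -0.32] t 18.45
d(m) [0.0478 0.0045 0.0571] twist 0 pos [ 539.3 -199.1  170.4] j [-0.69  0.39  2.09  1.17  0.52 -0.32] t 18.45
d(m) [0.0626 0.0056 0.0795] twist 0 pos [ 539.3 -199.1  170.4] j [-0.69  0.39  2.09  1.17  0.52 -0.32] t 18.45
d(m) [0.0711 0.0066 0.1077] twist 0 pos [ 539.3 -199.1  170.4] j [-0.69  0.39  2.09  1.17  0.52 -0.32] t 18.45
d(m) [0.0664 0.0069 0.1241] twist 0 pos [ 539.3 -199.1  170.4] j [-0.69  0.39  2.09  1.17  0.52 -0.32] t 18.45
d(m) [0.0588 0.007  0.1396] twist 0 pos [ 539.3 -199.1  170.4] j [-0.69  0.39  2.09  1.17  0.52 -0.32] t 18.45
d(m) [0.057 0.007 0.142] twist 0 pos [ 539.3 -199.1  170.4] j [-0.69  0.39  2.09  1.17  0.52 -0.32] t 18.45
```

View pics/s3.png

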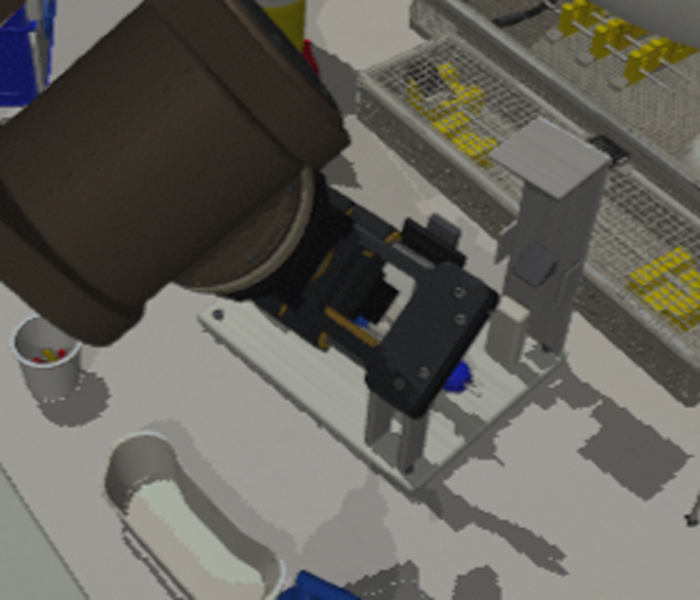

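The gripper, leaning back, stands in front of the paddle (crop (430,240)). The blue tip of the handpiece is still in place at (458,377) and the hood at (550,155) is clear. Now I press along the lever's arc.

Call:
carry_out --moves '[{"dx": 0.0193, "dy": 0.0025, "dz": 0.0148, "twist": 0}, {"dx": 0.028, "dy": 0.003, "dz": 0.0245, "twist": 0}, {"dx": 0.0364, "dy": 0.0036, "dz": 0.0341, "twist": 0}, {"dx": 0.0425, "dy": 0.004, "dz": 0.0456, "twist": 0}, {"dx": 0.0478, "dy": 0.0045, "dz": 0.0571, "twist": 0}]'

```text
t: 19.0
eef_pos: [611.9, -190.1, 154.2]
tcp_rot: [-3.141, -0.638, 0.191]
ft_force: [-2.7, -1.7, 2.1]
opening: 0.005
```

```bash
python3 -c "
from h import *
print(Ro.from_euler('xyz',state()['tcp_rot']).as_matrix().round(3),state()['ft_force'])
for p in((-1.9,152.9),(23.3,143.6),(38,136),(47,126),(52.9,110),(56,93),(56,90)):lgo(*p)
q,e=snap('scene','scene4')"
```

```text
[[ 0.789  0.19   0.585]
 [ 0.152 -0.982  0.113]
 [ 0.596 -0.    -0.803]] [-2.74934338 -1.70601765  2.08803419]
d(m) [-0.0012 -0.0006  0.0007] twist 0 pos [ 611.9 -190.1  154.2] j [-0.58  0.48  1.97  1.16  0.47 -0.21] t 19.0
d(m) [0.0134 0.0004 0.0232] twist 0 pos [ 611.9 -190.1  154.2] j [-0.58  0.48  1.97  1.16  0.47 -0.21] t 19.0
d(m) [0.0207 0.001  0.038 ] twist 0 pos [ 611.9 -190.1  154.2] j [-0.58  0.48  1.97  1.16  0.47 -0.21] t 19.0
d(m) [0.022  0.0013 0.0514] twist 0 pos [ 611.9 -190.1  154.2] j [-0.58  0.48  1.97  1.16  0.47 -0.21] t 19.0
d(m) [0.0172 0.0015 0.0678] twist 0 pos [ 611.9 -190.1  154.2] j [-0.58  0.48  1.97  1.16  0.47 -0.21] t 19.0
d(m) [0.0096 0.0017 0.0833] twist 0 pos [ 611.9 -190.1  154.2] j [-0.58  0.48  1.97  1.16  0.47 -0.21] t 19.0
d(m) [0.0078 0.0017 0.0857] twist 0 pos [ 611.9 -190.1  154.2] j [-0.58  0.48  1.97  1.16  0.47 -0.21] t 19.0
```

Contact force about 4 N, as expected. Continuing down the arc.

Call:
carry_out --moves '[{"dx": 0.0134, "dy": 0.0004, "dz": 0.0232, "twist": 0}, {"dx": 0.0207, "dy": 0.001, "dz": 0.038, "twist": 0}, {"dx": 0.022, "dy": 0.001, "dz": 0.0514, "twist": 0}, {"dx": 0.0172, "dy": 0.0015, "dz": 0.0678, "twist": 0}, {"dx": 0.0135, "dy": 0.0015, "dz": 0.0755, "twist": 0}]'

```text
t: 19.55
eef_pos: [667.0, -180.5, 101.2]
tcp_rot: [-3.14, -0.639, 0.19]
ft_force: [-5.7, 1.7, 18.4]
opening: 0.005
```

```bash
python3 -c "
from h import *
print(state()['ft_force'])
for p in((56,93),(56,91),(56,89)):lgo(*p)
"
```

```text
[-5.7310066   1.69101757 18.41431581]
d(m) [-0.0039  0.0006  0.0073] twist 0 pos [ 667.  -180.5  101.2] j [-0.51  0.61  1.89  1.3   0.41 -0.3 ] t 19.55
d(m) [-0.0051  0.0006  0.0089] twist 0 pos [ 667.  -180.5  101.2] j [-0.51  0.61  1.89  1.3   0.41 -0.3 ] t 19.55
d(m) [-0.0062  0.0006  0.0106] twist 0 pos [ 667.  -180.5  101.2] j [-0.51  0.61  1.89  1.3   0.41 -0.3 ] t 19.55
```

Call:
carry_out --moves '[{"dx": 0, "dy": 0, "dz": 0, "twist": 0}]'

```text
t: 19.65
eef_pos: [666.4, -180.7, 100.5]
tcp_rot: [-3.139, -0.637, 0.19]
ft_force: [1.5, -0.2, 1.9]
opening: 0.005
```

```bash
python3 -c "
from h import *
q,e=snap('scene','scene5');print(state()['ft_force'],state()['moment'],state()['eef_pos'])
cv2.imwrite('pics/s5.png',cv2.resize(q[160:360,300:500,::-1],None,fx=3,fy=3,interpolation=cv2.INTER_CUBIC))"
```

```text
[1.97522027 0.94119052 2.20591812] [ 0.02387484 -0.00084151  0.02419793] [ 666.34557627 -180.73227637  100.92943246]
```

View pics/s5.png

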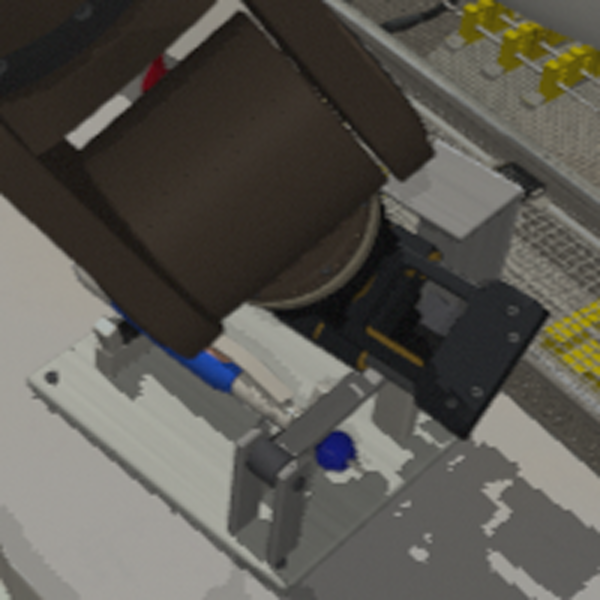

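The lever is nearly level across the handpiece (arm from crop (265,455) to (375,385)), with the gripper in front of the hood. Before the last press I'll check the wrist height over the handpiece.

```bash
python3 -c "
from h import *
C=cloud('scene',np.load('scene5.npz')['d'])
for x,y in((205,335),(190,345),(150,310),(215,325)):print(C[160+y//3,300+x//3].round())
for x,y in((320,420),(345,405),(365,390),(290,440)):print('lever',C[160+y//3,300+x//3].round())
for p in((55,93),(55,91),(55,89)):lgo(*p)"
```

```text
[ 465. -251.  285.]
[ 460. -249.  279.]
[ 444. -244.  305.]
[ 470. -250.  286.]
lever [ 598. -193.   84.]
lever [ 616. -194.   85.]
lever [ 629. -192.   87.]
lever [ 577. -193.   84.]
d(m) [-0.0039  0.0005  0.007 ] twist 0 pos [ 666.3 -180.7  100.9] j [-0.52  0.61  1.9   1.29  0.41 -0.3 ] t 19.7
d(m) [-0.0051  0.0005  0.0086] twist 0 pos [ 666.3 -180.7  100.9] j [-0.52  0.61  1.9   1.29  0.41 -0.3 ] t 19.7
d(m) [-0.0063  0.0005  0.0102] twist 0 pos [ 666.3 -180.7  100.9] j [-0.52  0.61  1.9   1.29  0.41 -0.3 ] t 19.7
```

Call:
carry_out --moves '[{"dx": -0.0015, "dy": 0, "dz": 0.003, "twist": 0}, {"dx": -0.0025, "dy": 0, "dz": 0.005, "twist": 0}, {"dx": -0.0025, "dy": 0, "dz": 0.005, "twist": 0}]'

```text
t: 20.0
eef_pos: [667.2, -180.6, 96.2]
tcp_rot: [-3.14, -0.638, 0.19]
ft_force: [-0.0, 0.8, 4.9]
opening: 0.007
```

Call:
carry_out --moves '[{"dx": -0.001, "dy": 0, "dz": 0.0015, "twist": 0}, {"dx": -0.001, "dy": 0, "dz": 0.0015, "twist": 0}]'

```text
t: 20.2
eef_pos: [667.3, -180.6, 94.5]
tcp_rot: [-3.14, -0.638, 0.19]
ft_force: [0.4, 0.8, 5.7]
opening: 0.005
```

Call:
carry_out --moves '[{"dx": -0.001, "dy": 0, "dz": 0.0015, "twist": 0}, {"dx": -0.001, "dy": 0, "dz": 0.0015, "twist": 0}]'

```text
t: 20.4
eef_pos: [667.4, -180.6, 92.6]
tcp_rot: [-3.14, -0.638, 0.19]
ft_force: [1.1, 1.3, 4.8]
opening: 0.005
```

Call:
carry_out --moves '[{"dx": -0.001, "dy": 0, "dz": 0.0015, "twist": 0}, {"dx": -0.001, "dy": 0, "dz": 0.0015, "twist": 0}]'

```text
t: 20.6
eef_pos: [667.4, -180.6, 90.7]
tcp_rot: [-3.14, -0.638, 0.19]
ft_force: [2.4, 1.4, 4.6]
opening: 0.004
```

Call:
carry_out --moves '[{"dx": -0.001, "dy": 0, "dz": 0.0015, "twist": 0}, {"dx": -0.001, "dy": 0, "dz": 0.0015, "twist": 0}]'

```text
t: 20.8
eef_pos: [667.7, -180.6, 89.3]
tcp_rot: [-3.14, -0.638, 0.19]
ft_force: [1.0, 2.1, 8.0]
opening: 0.005
```

```bash
python3 -c "
from h import *
C=cloud('scene',snap('scene','scene6')[1])
for x,y in((320,420),(345,405),(365,390),(290,440)):print('lever',C[160+y//3,300+x//3].round(1))
lgo(55,87);print(state()['ft_force'])"
```

```text
lever [ 600.9 -190.1   79.4]
lever [ 619.8 -190.    78.7]
lever [ 633.1 -188.9   80.9]
lever [ 578.8 -191.8   82. ]
d(m) [-0.0016  0.0003  0.0017] twist 0 pos [ 667.7 -180.6   89.3] j [-0.51  0.63  1.9   1.35  0.41 -0.36] t 20.85
[0.9171163  1.56739008 6.82101657]
```

Call:
carry_out --moves '[{"dx": -0.001, "dy": 0, "dz": 0.0015, "twist": 0}, {"dx": -0.001, "dy": 0, "dz": 0.0015, "twist": 0}]'

```text
t: 21.05
eef_pos: [667.9, -180.6, 88.4]
tcp_rot: [-3.141, -0.64, 0.19]
ft_force: [-4.3, 1.6, 15.3]
opening: 0.006
```

Call:
carry_out --moves '[{"dx": -0.001, "dy": 0, "dz": 0.0015, "twist": 0}, {"dx": -0.001, "dy": 0, "dz": 0.0015, "twist": 0}]'

```text
t: 21.25
eef_pos: [668.1, -180.7, 87.6]
tcp_rot: [-3.141, -0.641, 0.191]
ft_force: [-9.2, 2.2, 25.4]
opening: 0.001
```

Call:
carry_out --moves '[{"dx": -0.001, "dy": 0, "dz": 0.0015, "twist": 0}, {"dx": -0.001, "dy": 0, "dz": 0.0015, "twist": 0}]'

```text
t: 21.45
eef_pos: [668.3, -180.7, 86.8]
tcp_rot: [3.141, -0.642, 0.191]
ft_force: [-14.7, 2.9, 33.9]
opening: 0.005
```

Call:
carry_out --moves '[{"dx": 0, "dy": 0, "dz": -0.006, "twist": 0}, {"dx": 0, "dy": 0, "dz": -0.02, "twist": 0}, {"dx": 0, "dy": 0, "dz": -0.035, "twist": 0}, {"dx": 0, "dy": 0, "dz": -0.035, "twist": 0}]'

```text
t: 21.85
eef_pos: [646.5, -185.0, 112.3]
tcp_rot: [-3.141, -0.637, 0.19]
ft_force: [-0.2, 0.3, -0.3]
opening: 0.002
```

```bash
python3 -c "
from h import *
q,d=snap('scene','scene7');C=cloud('scene',d)
for x,y in((320,420),(345,405),(365,390),(290,440)):print('lever',C[160+y//3,300+x//3].round(1))
print(state()['ft_force'],state()['eef_pos'])"
```

```text
lever [ 599.3 -191.6   82.1]
lever [ 617.3 -192.2   82.5]
lever [ 631.6 -190.2   83.2]
lever [ 578.2 -192.4   82.9]
[ 0.27562511 -0.57335295 -0.41184109] [ 646.83737966 -184.93742225  111.59847211]
```

The lever stays level with no force on the tool, so the catch holds. I'll retreat and check.

Call:
carry_out --moves '[{"dx": 0, "dy": 0, "dz": -0.03, "twist": 0}, {"dx": 0, "dy": 0, "dz": -0.07, "twist": 0}, {"dx": 0, "dy": 0, "dz": -0.11, "twist": 0}, {"dx": 0, "dy": 0, "dz": -0.15, "twist": 0}, {"dx": 0, "dy": 0, "dz": -0.15, "twist": 0}]'

```text
t: 22.4
eef_pos: [558.9, -202.6, 235.2]
tcp_rot: [3.139, -0.64, 0.191]
ft_force: [-0.9, 0.0, -0.7]
opening: 0.002
```

Call:
carry_out --moves '[{"dx": 0, "dy": -0.04, "dz": -0.03, "twist": 0}, {"dx": 0, "dy": -0.08, "dz": -0.05, "twist": 0}, {"dx": 0, "dy": -0.12, "dz": -0.05, "twist": 0}, {"dx": 0, "dy": -0.16, "dz": -0.05, "twist": 0}, {"dx": 0, "dy": -0.16, "dz": -0.05, "twist": 0}]'

```text
t: 22.9
eef_pos: [498.8, -46.3, 271.5]
tcp_rot: [-3.138, -0.636, 0.193]
ft_force: [0.1, -1.3, -0.3]
opening: 0.002
```

```bash
python3 -c "
from h import *
q,d=snap('scene','scene8');p,f=snap('top','top8');C=cloud('scene',d)
a=np.radians(8.7);R=np.array([[np.cos(a),-np.sin(a)],[np.sin(a),np.cos(a)]])
L=C.copy();L[...,:2]=(C[...,:2]-[600.2,-105.3])@R
Q=L[(abs(L[...,1]+85)<8)&(L[...,0]>-45)&(L[...,0]<30)&(L[...,2]>72)&(L[...,2]<110)]
print('lever slope deg',np.degrees(np.arctan(np.polyfit(Q[:,0],Q[:,2],1)[0])),len(Q))
# handpiece ends
Q=L[(abs(L[...,0])<16)&(L[...,2]>40)&(L[...,2]<72)&(abs(L[...,1])<140)];print('hp y',Q[:,1].min(),Q[:,1].max())
print(state()['ft_force'],state()['eef_pos'],state()['qvel'].round(3))
cv2.imwrite('pics/f.png',np.hstack([cv2.resize(p[80:340,200:500],(400,347)),cv2.resize(q[130:430,200:546],(400,347))])[:,:,::-1])"
```

```text
lever slope deg 0.445792752103936 393
hp y -110.45141056006021 109.72616720492756
[-0.09765853 -0.2361564   0.86920469] [500.39131466 -49.3980895  271.89641709] [-0.036  0.015 -0.019 -0.003  0.006 -0.004]
```

View pics/f.png

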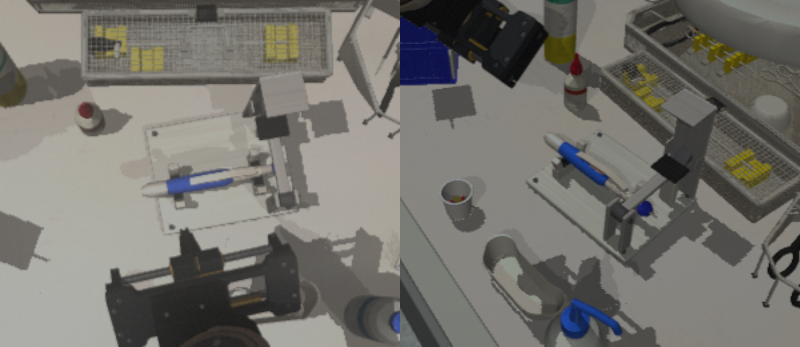

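Both views show the lever held down across the handpiece (paddle at (272,125) and (670,168)). The handpiece lies in both saddles, the bottle, cup and dish are where they were, and the arm is clear.

Call:
carry_out --moves '[{"dx": 0, "dy": 0, "dz": 0, "twist": 0}, {"dx": 0, "dy": 0, "dz": 0, "twist": 0}, {"dx": 0, "dy": 0, "dz": 0, "twist": 0}]'

```text
t: 23.3
eef_pos: [500.3, -51.1, 272.0]
tcp_rot: [-3.14, -0.637, 0.188]
ft_force: [-0.4, 0.6, -0.1]
opening: 0.004
```

```bash
python3 -c "
from cell import *
print(state()['ft_force'],job_done())"
```

```text
the job is handed in; nothing more can be done
[-0.43658105  0.59385183 -0.1309633 ] None
```

The loose handpiece is in the two saddles of the oiling stand and the lever is latched down across it. I handed the job in at about 23 s of the 54 s allowed.

- **Placing:** I set the handpiece down while the lever was still up. It lies from y = -110 to +110 mm in the stand's frame, so it is centred to within about 1 mm.
- **Tilting the tool:** the moves offer no tilt, so I leaned the tool back about 37° by pushing the arm against its reach limit in free air. One brief reading of about 28 N came up there, with nothing in sight to touch. I took it to be from the motion.
- **Pressing:** I pushed the lever down its arc by the paddle, in front of the hood edge. The wrist force peaked at about 37 N at what I took for the lever's hard stop. I could not separate fingertip force from any touch on the hood.
- **Last checks:** after I backed off, the lever stayed down at about 0.5 to 1° above level, with no contact force on the tool and the arm clear. The two views showed the oil bottle and cup where they were; the arm hid the dish from above, but it looked unmoved from the scene camera.

No check failed.

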